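# Unstack the fixings onto their shaped mats

## Robot

A 6-joint arm with a two-finger parallel gripper is mounted at the origin on the work surface. World frame = base frame: x ahead of the robot, y to its left, z up, the work surface at z = 0. Lengths are in m, angles in rad, forces in N, time in s.
With the tool pointing down it reaches from about 0.275 to 0.85 m from the base axis. Payload 19 kg.
Tool frame: the origin (TCP) lies on the front face of the gripper's body, between the roots of the fingers; the fingertips stand 73 mm ahead of it and the grasp point (between the pads) lies 54 mm ahead of it; z points along the fingers, y is the line along which they close (so a half turn about z gives the same grasp; the last joint's range is limited). The gripper opens to 85 mm and grips with 20 to 120 N. Pads are 22 mm wide; open, the fingers measure 114 mm over their backs; the gripper's body (76 mm by 85 mm) begins 54 mm behind the grasp point. The pads swing forward as they close: fully open they stand 13 mm farther back than shut.
Start: joints at [-1.35, 0.15, 1.437, -0, 1.554, -0.134], TCP at [0.2, -0.539, 0.304] pointing down, gripper open.
Joint ranges: [-2.8, 2.8], [-0.68, 2.1], [0.12, 2.68], [-1.39, 4.53], [0.16, 2.79], [-2.81, 2.81]. Speed limits (rad/s): [1.89, 1.89, 2.22, 3.01, 3.01, 3.01].

## Interface

Orientations are given as a rotation vector (axis times angle).
In Python, from workcell import bot gives the robot as it stands.
- The arm moves only by the shell command python3 -m pendant 'ROWS' [FORCE]. ROWS is JSON, one flat list of numbers, 7 for each row, row after row: the turn, a rotation vector about the tool's x, y, z in degrees, then the shift along the tool's x, y, z in m, then the gripper command: -1 is shut, 1 is fully open, values between are in proportion. In form: [rx, ry, rz, tx, ty, tz, jaw, rx, ry, rz, tx, ty, tz, jaw, ...]. A call has 1 to 20 rows; each row shifts and turns the commanded pose from where the row before left it, along the tool's axes as they then stand; what a row does not reach is not made up. A row lasts 1/12 s, in which the tool goes at most 41.7 mm and 7.16 degrees, less where a joint would pass 70% of its speed; a pose out of reach is approached as far as the arm can. A call is refused whole if a number of a shift passes 0.0417 or a number of a turn 7.16, either way. A call with a gripper value outside its range is refused whole. The fingers move at their own pace and stop on an object; FORCE is the grip in N (left out, the last holds). Time passes only in rows, so rows that do not move let the fingers close. It gives the time, the measured TCP pose, the force, the opening and the grip force at its end, in the units of the state.
- bot.read_state(): the state, without advancing time (a new reading comes with each control period).
- bot.read_camera(name): name is "side" or "top" or "wrist"; returns a dict with "color" (400x640x3 uint8, blue, green, red), "depth" (400x640 float32, m along the optical axis (not along the pixel's ray), 0 where there is no reading), "mtx" (3x3 intrinsics, pixels), "k1" (the pictures are not rectified: a ray, as slopes to the right and down, at radius r is drawn at 1 + k1 r^2 times it, then the intrinsics apply), "origin" and "rotation" of the camera in the world; the wrist camera has in their place "mount" (4x4, takes a point from camera to tool coordinates, whose origin is the TCP and whose axes are the flange's). Camera axes: x right, y down, z forward; pixel columns grow to the right and rows downward; lengths in m; the calibration is good to about 2 mm. A picture is of the moment at which its call begins: read the wrist's pose just before it.
- bot.close_job(): hands the job in; it is judged then, once.
The state is a dict: "clock": time; "q": joint angles; "dq": joint speeds; "tau": joint torques, N m; "tool_pos": TCP position; "tcp_rot": TCP orientation; "contact_force": force on the tool from outside, world axes, zero at the start; "moment": the same for the moment, N m; "finger_gap": finger opening in m; "grasp_force": force on a finger pad.
Only numpy, scipy, OpenCV 4.12 (cv2) and the standard library are available. Lean on these libraries where they do the work, as an engineer would, in place of code of your own. Each camera call takes 0.05 s, during which the arm holds its last target. There are 200 camera calls.

## Task

Someone piled four things on the bench: take the stack apart from the top down, one thing at a time, and set each upright in the middle of the black rubber mat cut to its own shape (nut on the hexagon, tub on the round, case on the square, drill box on the oblong), with the square case and the drill box lined up with their mats' sides. Do not tip any of them over, and leave the mug of hex keys and the torch where they are.

Things in the scene. Friction and masses are not known exactly. Their poses are not given: they have to be found in the camera images.
- hex_nut: Plain steel hexagon coupling nut standing on end, top of the stack: 32 mm across flats (37 across corners), 30 mm high, 120 g. It seems bored (dark disc on top). One pair of flats faces along its +y and -y, the others at 60 degree steps. Its origin is the centre of its underside, z up.
- round_tub: Round grey plastic tub with a closed screw lid, second from the top: 52 mm diameter, 32 mm high, 150 g. Its origin is the centre of its underside, z up.
- square_case: Square cast aluminium case with its lid screwed on, third from the top: 56 x 56 mm, 30 mm high, 200 g; x and y along its sides. Its origin is the centre of its underside, z up.
- drill_box: Oblong light wooden drill box, closed, at the bottom of the stack: 110 mm along its x, 60 mm along its y, 32 mm high, 300 g. At the start it stands on the bench, the others stand on it, loose and only roughly centred and squared; nothing is fastened. Its origin is the centre of its underside, z up.
- hex_mat: Hexagonal black rubber mat for the nut, 54 mm across flats (62 across corners). Fixed to the bench; 3 mm thick. Its origin is the centre of its underside, on the bench top, z up.
- round_mat: Round black rubber mat for the tub, 76 mm diameter. Fixed to the bench; 3 mm thick. Its origin is the centre of its underside, on the bench top, z up.
- square_mat: Square black rubber mat for the square case, 80 x 80 mm, x and y along its sides. Fixed to the bench; 3 mm thick. Its origin is the centre of its underside, on the bench top, z up.
- oblong_mat: Oblong black rubber mat for the drill box, 134 mm along its x, 84 mm along its y. Fixed to the bench; 3 mm thick. Its origin is the centre of its underside, on the bench top, z up.
- mug: Bystander: green ceramic mug of hex keys, 78 mm diameter, 92 mm high, keys sticking up to 150 mm, handle reaching 67 mm to its +y. Origin: centre of its underside.
- torch: Bystander: orange plastic torch lying on the bench between the places, 135 mm long along its x, at most 36 mm thick. Origin: below its middle, on the bench.
There are look-alikes about, which are no part of the job. Leave any purple look-alike of the square_case alone.

How it is judged:
By the outcome, as a careful person would: the job done as asked, in the order asked, and still so for the second after the job is handed in, with the robot touching nothing.
It also fails if it takes over 109 s, if anything falls off the work surface, if the arm or the gripper's body presses on something with over 40 N, if the wrist force passes 120 N, or if a joint passes its speed limit or range.

## Working session

There is one attempt and no reset: what is moved stays moved. The work goes in short steps, Python scripts to look and compute and a shell command to move; the robot and the scene stay as the last step left them, time stands still between calls to the robot, and variables do not carry over. Pictures are saved under pics/ and viewed, at most 14 in all, crops included, and the job is handed in when it is done.

```bash
ls; mkdir -p pics
cat > h.py <<'E'
import numpy as np,cv2
from scipy.spatial.transform import Rotation as R
from workcell import bot
def cam(n):
    s=bot.read_state(); c=bot.read_camera(n)
    if 'mount' in c:
        T=np.eye(4);T[:3,:3]=R.from_rotvec(s['tcp_rot']).as_matrix();T[:3,3]=s['tool_pos']
        T=T@np.array(c['mount']);c['origin']=T[:3,3];c['rotation']=T[:3,:3]
    c['origin']=np.array(c['origin']);c['rotation']=np.array(c['rotation']);return c
def rays(c,uv):
    uv=np.array(uv,float).reshape(-1,2);K=np.array(c['mtx']);k=float(np.ravel(c['k1'])[0])
    d=np.c_[(uv[:,0]-K[0,2])/K[0,0],(uv[:,1]-K[1,2])/K[1,1]];u=d.copy()
    for _ in range(20): u=d/(1+k*(u**2).sum(1,keepdims=True))
    return np.c_[u,np.ones(len(u))]
def onplane(c,uv,z):
    d=rays(c,uv)@c['rotation'].T;o=c['origin'];return o+d*((z-o[2])/d[:,2])[:,None]
def cloud(c):
    D=c['depth'];v,u=np.mgrid[:D.shape[0],:D.shape[1]]
    P=rays(c,np.c_[u.ravel(),v.ravel()])*D.reshape(-1,1)
    return (P@c['rotation'].T+c['origin']).reshape(*D.shape,3)
def blobs(c,mask,z,amin=80):
    n,l,st,ce=cv2.connectedComponentsWithStats(mask.astype(np.uint8)*255)
    out=[]
    for i in range(1,n):
        if st[i,4]<amin: continue
        cn=max(cv2.findContours((l==i).astype(np.uint8),0,1)[0],key=cv2.contourArea)[:,0]
        h=onplane(c,cn,z)[:,:2].astype(np.float32)
        (cx,cy),(w,hh),a=cv2.minAreaRect(h*1000)
        out.append((st[i].tolist(),ce[i].round(0).tolist(),(round(cx),round(cy)),(round(w),round(hh)),round(a,1)))
    return out
E
python3 - <<'E'
from h import *
for n in('top','side','wrist'):
    c=cam(n);cv2.imwrite(f'pics/{n}0.png',c['color']);print(n,c['origin'],c['mtx'],c['k1'],c['rotation'].round(3).tolist())
    print((c['depth']==0).mean())
print(bot.read_state())
E
```

```text
pics
top [ 0.36733731 -0.04597421  0.98083095] [[377.81305233   0.         316.51660479]
 [  0.         377.81305233 199.15936594]
 [  0.           0.           1.        ]] 0.025573015361735188 [-2.155, 2.136, -0.163]
0.00383984375
side [0.33497396 0.83367486 0.63420904] [[376.82375458   0.         319.63745754]
 [  0.         376.82375458 193.10105123]
 [  0.           0.           1.        ]] -0.04266691591956724 [-0.244, 2.627, -1.518]
0.00393359375
wrist [ 0.262677   -0.51727503  0.37366962] [[286.97449516   0.         316.83306226]
 [  0.         286.97449516 201.12620434]
 [  0.           0.           1.        ]] -0.017238719434836448 [[0.347, -0.905, -0.247], [-0.938, -0.335, -0.091], [-0.001, 0.263, -0.965]]
0.0042109375
{'clock': 0.15, 'q': array([-1.35002049e+00,  1.50875327e-01,  1.43787165e+00, -7.12380691e-06,
        1.55383408e+00, -1.33968912e-01]), 'dq': array([ 1.97796075e-03, -2.09223984e-03, -2.07440107e-03,  1.36134093e-05,
        9.35084453e-04, -9.03621848e-04]), 'tau': array([ 2.47477612e-03, -7.13384557e+01, -5.71045911e+01, -1.57438280e-04,
        7.13904679e-03, -1.67480461e-06]), 'tool_pos': array([ 0.19969416, -0.53906894,  0.30341782]), 'tcp_rot': array([-3.09133161e+00, -5.54140521e-01,  7.85192741e-05]), 'contact_force': array([0.47932466, 1.34535708, 0.36728029]), 'moment': array([ 0.00403026,  0.04125819, -0.04582194]), 'grasp_force': 0.0, 'finger_gap': 0.08536057726616181}
```

View pics/top0.png

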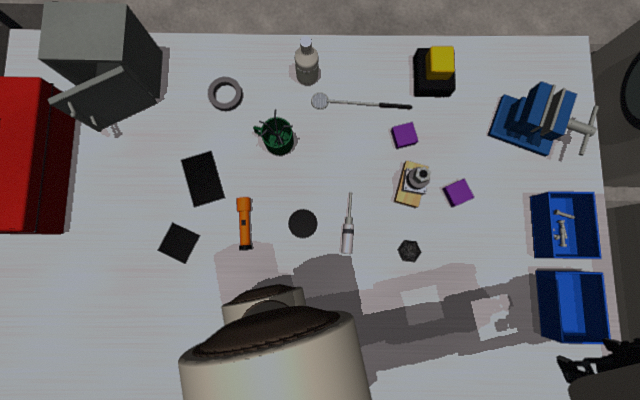

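View pics/side0.png

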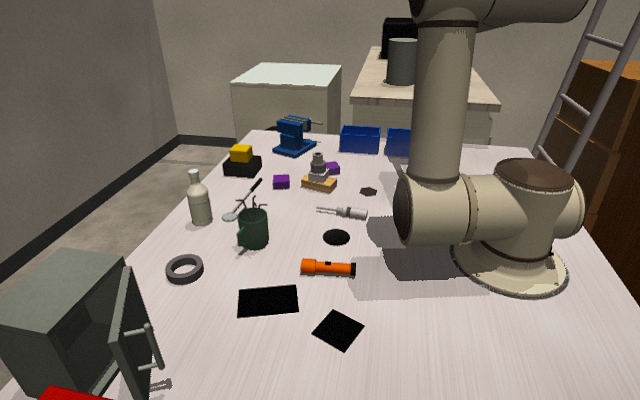

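The top view shows the stack at about (415,180). The mats are hex (409,250), round (302,223), square (178,242) and oblong (203,178). The mug is at (275,133), the torch at (245,223), and the purple look-alikes at (404,135) and (458,193). The side view agrees.

```bash
sed -i "s/c\['rotation'\]=np.array(c\['rotation'\]);return c/r=np.array(c['rotation']);c['rotation']=r if r.ndim==2 else R.from_rotvec(r).as_matrix();return c/" h.py
cat >> h.py <<'E'
def layers(c,cx,cy,zs,r=.12,tol=.008):
    P=cloud(c);X=P[...,0]-cx;Y=P[...,1]-cy
    for z in zs:
        m=(np.hypot(X,Y)<r)&(abs(P[...,2]-z)<tol)&(c['depth']>0)
        if m.sum()<20: print(z,'none');continue
        for b in blobs(c,m,z,30): print(z,round(float(np.median(P[...,2][m])),4),b)
E
python3 - <<'E'
from h import *
c=cam('top');P=cloud(c);g=c['color'].max(2)
m=(g<75)&(P[...,2]<.02)&(P[...,2]>-.01)
m[:120]=0;m[262:]=0;m[:,:150]=0;m[:,440:]=0
for b in blobs(c,m,.003,150): print(b)
h=P[186,414];print('h',h, 'nut pix',P[172:180,416:424,2].round(3)[::3])
x=onplane(c,[[419,178]],.1)[0];print(x)
layers(c,x[0],x[1],[.124,.094,.062,.032])
cv2.imwrite('pics/crop1.png',cv2.resize(c['color'][120:270,360:490],None,fx=4,fy=4,interpolation=2))
# bystanders: heights
hsv=cv2.cvtColor(c['color'],cv2.COLOR_BGR2HSV)
m=(hsv[...,0]<18)&(hsv[...,1]>180)&(hsv[...,2]>120);m[:,:220]=0
print('torch',blobs(c,m,.018)); 
m=(abs(hsv[...,0]-60)<25)&(hsv[...,1]>120);print('mug',blobs(c,m,.092))
m=(abs(hsv[...,0]-145)<12)&(hsv[...,1]>100);print('purple',blobs(c,m,.03))
E
```

```text
([181, 151, 44, 56, 1551], [202.0, 179.0], (566, 252), (133, 83), 18.4)
([289, 209, 28, 29, 639], [302.0, 223.0], (451, -12), (73, 70), 0.5)
([158, 223, 42, 39, 952], [178.0, 243.0], (398, 304), (79, 79), 64.8)
([398, 240, 23, 22, 365], [409.0, 251.0], (383, -286), (57, 52), 83.5)
h [ 0.53359054 -0.28009359  0.09418532] nut pix [[0.122 0.124 0.122 0.124 0.123 0.125 0.123 0.124]
 [0.123 0.124 0.125 0.122 0.123 0.126 0.123 0.124]
 [0.115 0.123 0.122 0.123 0.121 0.122 0.123 0.125]]
[ 0.55191715 -0.29096176  0.1       ]
0.124 0.1229 ([415, 167, 16, 15, 176], [422.0, 174.0], (556, -292), (34, 34), 43.7)
0.094 0.0931 ([408, 167, 22, 22, 183], [416.0, 180.0], (552, -288), (51, 44), 40.7)
0.062 0.0605 ([403, 168, 24, 26, 155], [412.0, 185.0], (553, -293), (57, 56), 78.9)
0.032 0.0299 ([396, 139, 22, 9, 118], [406.0, 142.0], (663, -281), (18, 55), 14.8)
0.032 0.0299 ([395, 161, 33, 47, 456], [408.0, 188.0], (552, -290), (60, 111), 74.5)
0.032 0.0299 ([445, 182, 14, 24, 210], [453.0, 192.0], (527, -391), (33, 60), 87.4)
torch [([237, 198, 12, 47, 405], [243.0, 219.0], (454, 140), (118, 28), 2.0)]
mug [([262, 118, 31, 37, 582], [279.0, 139.0], (652, 42), (74, 82), 54.4)]
purple []
```

View pics/crop1.png

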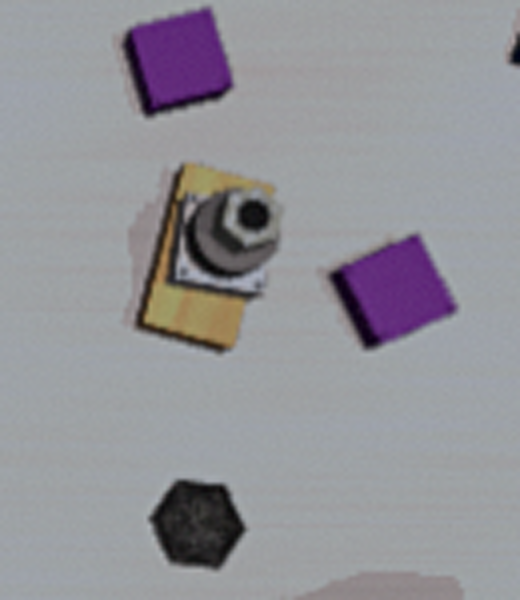

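The crop shows the nut at crop (250,215) on the tub (235,235), the case squared to the box, and the purple decoys well clear. The mat sizes and layer heights match what was given. Next I move above the stack for a wrist look.

```bash
python3 -m pendant '[0,0,6.66,0,0,0.004,1,0,0,6.66,0,0,0.004,1,0,0,6.66,0,0,0.004,1,0,0,6.66,0,0,0.004,1,0,0,6.66,0,0,0.004,1,0,0,0,0.0243,-0.0267,0,1,0,0,0,0.0243,-0.0267,0,1,0,0,0,0.0243,-0.0267,0,1,0,0,0,0.0243,-0.0267,0,1,0,0,0,0.0243,-0.0267,0,1,0,0,0,0.0243,-0.0267,0,1,0,0,0,0.0243,-0.0267,0,1,0,0,0,0.0243,-0.0267,0,1,0,0,0,0.0243,-0.0267,0,1,0,0,0,0.0243,-0.0267,0,1,0,0,0,0.0243,-0.0267,0,1,0,0,0,0.0243,-0.0267,0,1,0,0,0,0,0,0,1]' 60
cat >> h.py <<'E'
def pose():
    s=bot.read_state();M=R.from_rotvec(s['tcp_rot']).as_matrix();return np.array(s['tool_pos']),M
def plan(x,y,z,yaw):
    "turn (first), then tool shift at the new yaw"
    p,M=pose();cur=np.degrees(np.arctan2(M[1,0],M[0,0]))
    T=(cur-yaw+180)%360-180;a=np.radians(yaw)
    d=np.array([x,y,z])-p
    print('clock',round(bot.read_state()['clock'],2),'pos',p.round(4),'yaw',round(cur,2),'tilt',M[:2,2].round(4),'| rz',round(T,2),'tx',round(d[0]*np.cos(a)+d[1]*np.sin(a),4),'ty',round(d[0]*np.sin(a)-d[1]*np.cos(a),4),'tz',round(-d[2],4))
E
python3 - <<'E'
from h import *
plan(.556,-.292,.17,-13)
c=cam('wrist');cv2.imwrite('pics/w1.png',c['color'])
layers(c,.556,-.292,[.124,.094,.062,.032],r=.07,tol=.006)
print(bot.read_state()['q'].round(2))
E
```

```text
clock: 1.7
tool_pos: [0.5596, -0.2887, 0.2832]
tcp_rot: [-3.12, 0.349, -0.001]
contact_force: [0.7, -0.3, -1.2]
finger_gap: 0.0855
grasp_force: 0.0
clock 1.7 pos [ 0.5596 -0.2887  0.2832] yaw -12.75 tilt [0.0005 0.0016] | rz 0.25 tx -0.0027 ty 0.004 tz 0.1132
0.124 0.1244 ([305, 182, 39, 44, 1297], [324.0, 203.0], (560, -296), (32, 37), 78.6)
0.094 0.0943 ([296, 169, 55, 52, 891], [322.0, 186.0], (562, -295), (46, 51), 3.0)
0.062 0.0621 ([296, 161, 55, 30, 502], [325.0, 169.0], (572, -299), (55, 30), 79.0)
0.062 0.0621 ([344, 201, 8, 14, 47], [348.0, 210.0], (532, -319), (6, 16), 52.9)
0.032 0.0323 ([297, 136, 55, 27, 1293], [323.0, 148.0], (596, -306), (60, 28), 77.2)
0.032 0.0323 ([295, 198, 51, 34, 607], [318.0, 223.0], (522, -285), (60, 38), 73.9)
[-0.6   0.27  1.34  0.    1.54  1.19]
```

View pics/w1.png

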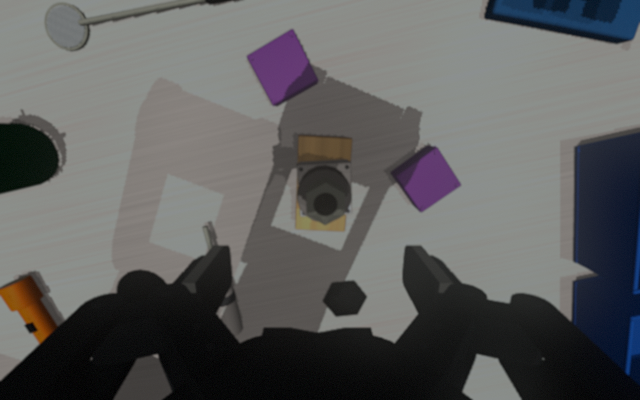

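The wrist view shows the nut at (324,203), still on the stack, with the hex mat at (345,298). The layer sizes match (nut 32x37). I grasp the nut with the fingertips above the tub lid.

```bash
python3 - <<'E'
from h import *
c=cam('wrist');P=cloud(c)
m=(c['color'].max(2)<60);m[:270]=0;m[320:]=0;m[:,:300]=0;m[:,390:]=0;print(blobs(c,m,.003))
E
python3 -m pendant '[0,0,-1.35,0.0018,0.0071,0,1,0,0,0,0,0,0.028,1,0,0,0,0,0,0.028,1,0,0,0,0,0,0.028,1,0,0,0,0,0,0.0193,1,0,0,0,0,0,0.0095,1,0,0,0,0,0,0,1,0,0,0,0,0,0,-1,0,0,0,0,0,0,-1,0,0,0,0,0,0,-1,0,0,0,0,0,0,-1,0,0,0,0,0,0,-1,0,0,0,0,0,0,-1,0,0,0,0,0,0,-1,0,0,0,0,0,0,-1]' 40
python3 -c "
from h import *
plan(.383,-.286,.25,-11.4)"
```

```text
[([322, 280, 42, 35, 1085], [342.0, 297.0], (386, -289), (53, 58), 53.9)]
clock: 3.05
tool_pos: [0.5563, -0.2997, 0.1722]
tcp_rot: [3.125, -0.318, 0.002]
contact_force: [-1.2, 0.9, 6.8]
finger_gap: 0.0314
grasp_force: 39.8
clock 3.05 pos [ 0.5563 -0.2997  0.1722] yaw -11.61 tilt [ 0.0012 -0.0007] | rz -0.21 tx -0.1726 ty 0.0208 tz -0.0778
```

```bash
python3 -m pendant '[0,0,0,0,0,-0.01,-1,0,0,0,0,0,-0.03,-1,0,0,0,0,0,-0.0378,-1,0,0,0,-0.0345,0.0042,0,-1,0,0,0,-0.0345,0.0042,0,-1,0,0,0,-0.0345,0.0042,0,-1,0,0,0,-0.0345,0.0042,0,-1,0,0,0,-0.0345,0.0042,0,-1,0,0,0,0,0,0,-1,0,0,0,0,0,0,-1,0,0,0,0,0,0,-1,0,0,0,0,0,0,-1,0,0,0,0,0,0,-1]'
python3 - <<'E'
from h import *
plan(.383,-.286,.25,-11.4)
c=cam('wrist');cv2.imwrite('pics/w2.png',c['color'])
m=(c['color'].max(2)<70);P=cloud(c)
p,M=pose()
for z in(.195,.2,.205): layers(c,p[0],p[1],[z],r=.03,tol=.004)
layers(c,.556,-.292,[.094,.062,.032],r=.07,tol=.006)
c=cam('top');P=cloud(c);m=(abs(P[...,0]-.556)<.035)&(abs(P[...,1]+.292)<.035)&(P[...,2]>.085)&(P[...,2]<.105);print('tub top cam',blobs(c,m,.094))
E
```

```text
clock: 4.13
tool_pos: [0.3835, -0.2856, 0.2488]
tcp_rot: [-3.125, 0.317, 0.0]
contact_force: [0.1, -0.2, -1.7]
finger_gap: 0.0309
grasp_force: 40.0
clock 4.13 pos [ 0.3835 -0.2856  0.2488] yaw -11.58 tilt [-0.0002  0.0004] | rz -0.18 tx -0.0004 ty 0.0005 tz -0.0012
0.195 0.1952 ([253, 223, 113, 37, 682], [309.0, 240.0], (399, -285), (53, 16), 83.6)
0.195 0.1952 ([367, 251, 10, 8, 62], [371.0, 254.0], (385, -314), (4, 4), 78.3)
0.2 0.201 ([267, 227, 113, 76, 4359], [317.0, 264.0], (387, -292), (37, 47), 6.1)
0.2 0.201 ([251, 255, 15, 11, 98], [258.0, 259.0], (396, -262), (5, 6), 51.1)
0.205 0.2016 ([310, 231, 12, 12, 52], [317.0, 236.0], (404, -290), (5, 5), 78.6)
0.205 0.2016 ([249, 238, 132, 64, 2276], [315.0, 266.0], (388, -287), (58, 30), 76.6)
0.094 0.0915 ([262, 0, 34, 6, 116], [279.0, 2.0], (533, -291), (23, 3), 78.2)
0.062 0.0621 ([251, 0, 71, 27, 1226], [287.0, 15.0], (537, -293), (55, 18), 78.3)
0.032 0.0323 ([252, 25, 69, 47, 2427], [285.0, 50.0], (519, -285), (61, 34), 73.7)
tub top cam [([408, 167, 22, 22, 373], [418.0, 178.0], (554, -291), (50, 51), 88.5)]
```

View pics/w2.png

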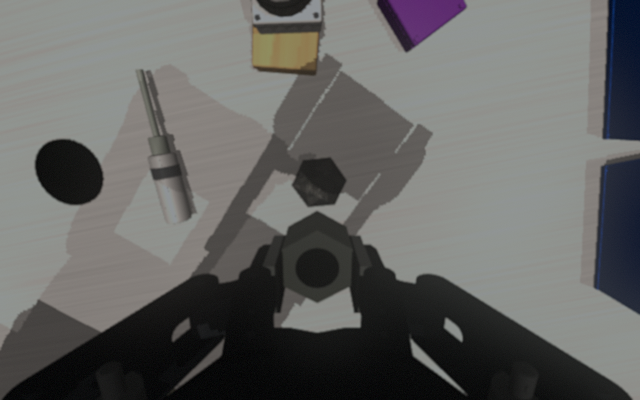

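The wrist view shows the nut held upright with its top at about (318,257). The hex mat lies below it at (319,182).

Run:
```python
from h import *
c=cam('wrist');p,M=pose();P=cloud(c)
print('nut',onplane(c,[[318,212],[318,302],[318.5,257],[285,255],[353,256]],.2005).round(4), 'hole',onplane(c,[[317,268]],.2005).round(4))
m=(c['color'].max(2)<75)&(P[...,2]<.015);m[:150]=0;m[215:]=0;m[:,:280]=0;m[:,360:]=0
n,l,st,ce=cv2.connectedComponentsWithStats(m.astype(np.uint8));print(blobs(c,m,.003))
# top view: mats via centroid
i=1+np.argmax(st[1:,4]);print(onplane(c,[ce[i]],.003))
plan(.385,-.288,.082,-11.5)
```

```text
nut [[ 0.4125 -0.2933  0.2005]
 [ 0.3687 -0.2843  0.2005]
 [ 0.3916 -0.2892  0.2005]
 [ 0.3956 -0.2746  0.2005]
 [ 0.3889 -0.3046  0.2005]] hole [[ 0.3863 -0.2874  0.2005]]
[([293, 157, 54, 49, 1978], [319.0, 181.0], (386, -290), (59, 55), 78.4)]
[[ 0.38729473 -0.2895954   0.003     ]]
clock 4.28 pos [ 0.3832 -0.2855  0.2486] yaw -11.58 tilt [-0.0005  0.0006] | rz -0.08 tx 0.0022 ty 0.0021 tz 0.1666
```

```bash
python3 -m pendant '[0,0,0,0.0013,0.0013,0.03,-1,0,0,0,0,0,0.03,-1,0,0,0,0,0,0.03,-1,0,0,0,0,0,0.03,-1,0,0,0,0,0,0.03,-1,0,0,0,0,0,0.01,-1,0,0,0,0,0,0.005,-1,0,0,0,0,0,0.001,-1,0,0,0,0,0,0.001,-1,0,0,0,0,0,0,-1,0,0,0,0,0,0,-1,0,0,0,0,0,0,-1]'
python3 -c "
from h import *
plan(.385,-.288,.0815,-11.5)"
```

```text
clock: 5.28
tool_pos: [0.3841, -0.2874, 0.0829]
tcp_rot: [3.125, -0.318, 0.002]
contact_force: [0.7, -0.5, -1.2]
finger_gap: 0.0313
grasp_force: 40.0
clock 5.28 pos [ 0.3841 -0.2874  0.0829] yaw -11.62 tilt [ 0.0011 -0.0011] | rz -0.12 tx 0.001 ty 0.0005 tz 0.0014
```

```bash
python3 -m pendant '[0,0,0,0,0,0.0015,-1,0,0,0,0,0,0.0004,-1,0,0,0,0,0,0,-1,0,0,0,0,0,0,-0.1,0,0,0,0,0,0,0.2,0,0,0,0,0,0,1,0,0,0,0,0,0,1,0,0,0,0,0,0,1,0,0,0,0,0,0,1,0,0,0,0,0,0,1,0,0,0,0,0,-0.02,1,0,0,0,0,0,-0.03,1,0,0,0,0,0,-0.04,1,0,0,0,0,0,-0.04,1,0,0,0,0,0,-0.04,1,0,0,0,0,0,0,1,0,0,0,0,0,0,1,0,0,0,0,0,0,1,0,0,0,0,0,0,1]'
python3 - <<'E'
from h import *
plan(.554,-.291,.25,-11.5)
c=cam('wrist');P=cloud(c);cv2.imwrite('pics/w3.png',c['color'])
layers(c,.386,-.288,[.033],r=.035,tol=.005)
m=(c['color'].max(2)<75)&(P[...,2]<.015)&(abs(P[...,0]-.386)<.045)&(abs(P[...,1]+.288)<.045)|(np.hypot(P[...,0]-.386,P[...,1]+.288)<.025);print('mat',blobs(c,m,.003))
c=cam('top');P=cloud(c);cv2.imwrite('pics/t3.png',cv2.resize(c['color'][140:290,340:490],None,fx=4,fy=4))
layers(c,.386,-.288,[.033],r=.035,tol=.008)
E
```

```text
clock: 6.87
tool_pos: [0.3835, -0.2868, 0.2487]
tcp_rot: [-3.124, 0.318, 0.003]
contact_force: [-0.3, -0.1, -0.4]
finger_gap: 0.0851
grasp_force: 0.0
clock 6.87 pos [ 0.3835 -0.2868  0.2487] yaw -11.62 tilt [-0.0015  0.0016] | rz -0.12 tx 0.1679 ty -0.0298 tz -0.0013
0.033 0.0335 ([302, 169, 32, 36, 857], [317.0, 186.0], (387, -289), (31, 37), 77.6)
mat [([269, 147, 77, 59, 2686], [310.0, 175.0], (400, -282), (91, 56), 32.0), ([212, 327, 204, 73, 12229], [314.0, 366.0], (139, -233), (289, 123), 78.5)]
0.033 none
```

View pics/w3.png

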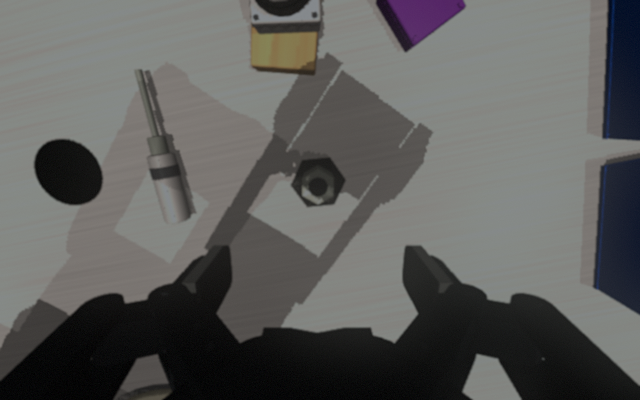

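The nut stands upright in the middle of the hex mat at (318,186), within about 1 mm. Now the tub.

```bash
python3 -m pendant '[0,0,0,0.0343,-0.0055,-0.01,1,0,0,0,0.0343,-0.0055,0,1,0,0,0,0.0343,-0.0055,0,1,0,0,0,0.0343,-0.0055,0,1,0,0,0,0.0342,-0.0055,0,1,0,0,0,0,0,0,1,0,0,0,0,0,0,1,0,0,0,0,0,0,1,0,0,0,0,0,0,1,0,0,0,0,0,0,1]'
python3 - <<'E'
from h import *
c=cam('wrist')
layers(c,.557,-.294,[.094,.062,.032],r=.07,tol=.006)
plan(.557,-.294,.139,-11.5)
E
```

```text
clock: 7.8
tool_pos: [0.5564, -0.2948, 0.2603]
tcp_rot: [3.125, -0.319, 0.0]
contact_force: [-0.1, -1.1, 0.3]
finger_gap: 0.0852
grasp_force: 0.0
0.094 0.0944 ([286, 171, 60, 59, 2754], [316.0, 200.0], (559, -296), (51, 51), 78.3)
0.062 0.0622 ([287, 163, 60, 58, 642], [321.0, 176.0], (558, -297), (56, 57), 80.3)
0.032 0.0323 ([289, 134, 60, 30, 1495], [317.0, 149.0], (596, -306), (60, 30), 76.9)
0.032 0.0323 ([286, 208, 55, 30, 623], [311.0, 229.0], (518, -283), (60, 30), 72.2)
clock 7.85 pos [ 0.5565 -0.2948  0.2605] yaw -11.66 tilt [ 0.0005 -0.0003] | rz -0.16 tx 0.0003 ty -0.0009 tz 0.1215
```

```bash
python3 -m pendant '[0,0,0,0.0026,0.0005,0.03,1,0,0,0,0,0,0.03,1,0,0,0,0,0,0.03,1,0,0,0,0,0,0.0225,1,0,0,0,0,0,0.01,1,0,0,0,0,0,0,1,0,0,0,0,0,0,1,0,0,0,0,0,0,-1,0,0,0,0,0,0,-1,0,0,0,0,0,0,-1,0,0,0,0,0,0,-1,0,0,0,0,0,0,-1,0,0,0,0,0,0,-1,0,0,0,0,0,0,-1]' 40
python3 -c "
from h import *
plan(.454,-.015,.26,-11.5)"
```

```text
clock: 9.02
tool_pos: [0.56, -0.2959, 0.1391]
tcp_rot: [3.125, -0.318, 0.003]
contact_force: [-1.4, 0.4, 9.7]
finger_gap: 0.0509
grasp_force: 40.7
clock 9.02 pos [ 0.56   -0.2959  0.1391] yaw -11.62 tilt [ 0.0017 -0.0011] | rz -0.12 tx -0.1599 ty -0.2541 tz -0.1209
```

```bash
python3 -m pendant '[0,0,0,0,0,-0.01,-1,0,0,0,0,0,-0.03,-1,0,0,0,0,0,-0.04,-1,0,0,0,0,0,-0.041,-1,0,0,0,-0.02,-0.0318,0,-1,0,0,0,-0.02,-0.0318,0,-1,0,0,0,-0.02,-0.0318,0,-1,0,0,0,-0.02,-0.0318,0,-1,0,0,0,-0.02,-0.0318,0,-1,0,0,0,-0.02,-0.0318,0,-1,0,0,0,-0.02,-0.0318,0,-1,0,0,0,-0.02,-0.0318,0,-1,0,0,0,0,0,0,-1,0,0,0,0,0,0,-1,0,0,0,0,0,0,-1,0,0,0,0,0,0,-1,0,0,0,0,0,0,-1]'
cat >> h.py <<'E'
def mat(c,x,y,r,save=None,z=.003,th=75):
    P=cloud(c);m=(c['color'].max(2)<th)&(abs(P[...,2])<.015)&(np.hypot(P[...,0]-x,P[...,1]-y)<r)
    print('mat',blobs(c,m,z,200))
    if save: cv2.imwrite(save,c['color'])
E
python3 - <<'E'
from h import *
plan(.454,-.015,.26,-11.5)
c=cam('wrist');mat(c,.454,-.015,.06,'pics/w4.png')
p,M=pose();layers(c,p[0],p[1],[p[2]-.045],r=.03,tol=.004)
print('case, top cam');c=cam('top');layers(c,.554,-.292,[.062],r=.05)
E
```

```text
clock: 10.43
tool_pos: [0.4545, -0.0151, 0.2586]
tcp_rot: [-3.125, 0.32, 0.0]
contact_force: [-0.5, -0.3, -1.7]
finger_gap: 0.0512
grasp_force: 42.2
clock 10.43 pos [ 0.4545 -0.0151  0.2586] yaw -11.7 tilt [-0.0002  0.    ] | rz -0.2 tx -0.0005 ty -0.0 tz -0.0014
mat [([284, 151, 65, 61, 3073], [315.0, 181.0], (456, -16), (74, 70), 79.9)]
0.21347835976396717 0.2136 ([250, 224, 129, 103, 9452], [316.0, 275.0], (455, -15), (56, 51), 78.3)
case, top cam
0.062 0.0609 ([403, 168, 26, 26, 517], [415.0, 181.0], (553, -292), (57, 57), 80.2)
```

View pics/w4.png

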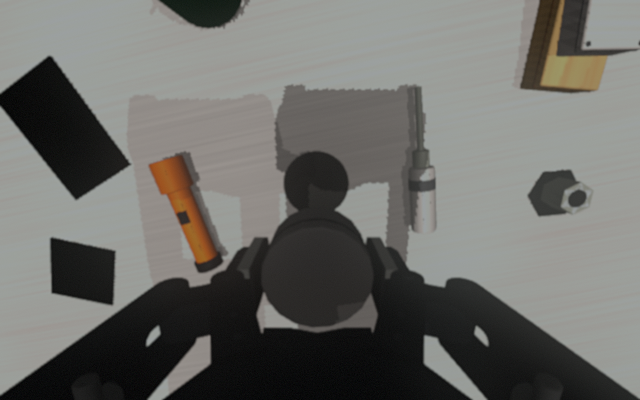

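The tub is held upright at (316,270), and the round mat at (316,182) lies under it. The estimates agree to about 1 mm, so I place it.

```bash
python3 -m pendant '[0,0,0,0.0003,0.001,0.03,-1,0,0,0,0,0,0.03,-1,0,0,0,0,0,0.03,-1,0,0,0,0,0,0.03,-1,0,0,0,0,0,0.03,-1,0,0,0,0,0,0.02,-1,0,0,0,0,0,0.006,-1,0,0,0,0,0,0.001,-1,0,0,0,0,0,0,-1,0,0,0,0,0,0.001,-1,0,0,0,0,0,0.001,-1,0,0,0,0,0,0,-1,0,0,0,0,0,0,-1]'
python3 -c "
from h import *
plan(.454,-.015,.0801,-11.5)"
```

```text
clock: 11.62
tool_pos: [0.4544, -0.0153, 0.0799]
tcp_rot: [-3.125, 0.318, -0.001]
contact_force: [0.5, -0.3, -1.1]
finger_gap: 0.0504
grasp_force: 43.1
clock 11.62 pos [ 0.4544 -0.0153  0.0799] yaw -11.62 tilt [ 0.0006 -0.    ] | rz -0.12 tx -0.0005 ty -0.0002 tz -0.0002
```

```bash
python3 -m pendant '[0,0,0,0,0,0.001,-1,0,0,0,0,0,0,-1,0,0,0,0,0,0,0.25,0,0,0,0,0,0,0.4,0,0,0,0,0,0,1,0,0,0,0,0,0,1,0,0,0,0,0,0,1,0,0,0,0,0,0,1,0,0,0,0,0,0,1,0,0,0,0,0,-0.02,1,0,0,0,0,0,-0.04,1,0,0,0,0,0,-0.04,1,0,0,0,0,0,-0.04,1,0,0,0,0,0,-0.04,1,0,0,0,0,0,0,1,0,0,0,0,0,0,1,0,0,0,0,0,0,1,0,0,0,0,0,0,1]'
python3 - <<'E'
from h import *
plan(.557,-.2955,.23,-11.5)
c=cam('wrist')
layers(c,.454,-.016,[.035],r=.04,tol=.005)
mat(c,.454,-.016,.05,'pics/w5.png',th=55)
E
```

```text
clock: 13.12
tool_pos: [0.4539, -0.0152, 0.2572]
tcp_rot: [-3.125, 0.318, 0.003]
contact_force: [0.8, 0.3, -0.3]
finger_gap: 0.0852
grasp_force: 0.0
clock 13.12 pos [ 0.4539 -0.0152  0.2572] yaw -11.62 tilt [-0.002   0.0005] | rz -0.12 tx 0.1569 ty 0.2541 tz 0.0272
0.035 0.0353 ([292, 165, 50, 49, 1845], [316.0, 189.0], (453, -16), (51, 51), 2.7)
mat [([284, 151, 64, 62, 1245], [313.0, 171.0], (457, -15), (69, 74), 2.5)]
```

View pics/w5.png

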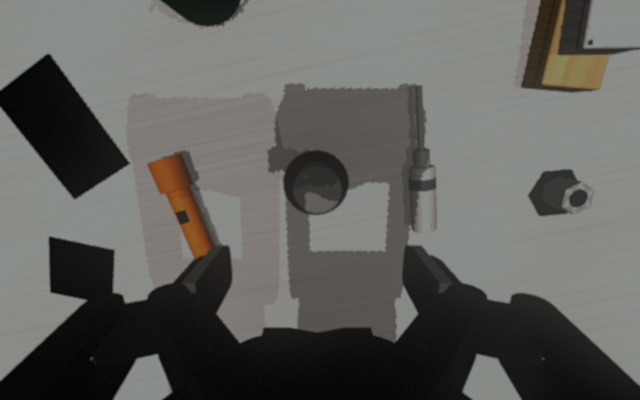

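The tub sits upright and centred on the round mat at (316,185). Next is the case.

```bash
python3 -m pendant '[0,0,-1.9,0,0,0,1,0,0,0,0.0187,0.0324,0,1,0,0,0,0.0187,0.0324,0,1,0,0,0,0.0187,0.0324,0,1,0,0,0,0.0187,0.0324,0,1,0,0,0,0.0187,0.0324,0,1,0,0,0,0.0187,0.0324,0,1,0,0,0,0.0187,0.0324,0,1,0,0,0,0.0187,0.0324,0,1,0,0,0,0,0,0,1,0,0,0,0,0,0,1,0,0,0,0,0,0,1,0,0,0,0,0,0,1,0,0,0,0,0,0,1]'
python3 - <<'E'
from h import *
c=cam('wrist')
layers(c,.557,-.295,[.062,.032],r=.07,tol=.006)
plan(.558,-.296,.107,-9.7)
E
```

```text
clock: 14.33
tool_pos: [0.5579, -0.295, 0.2586]
tcp_rot: [-3.13, 0.265, -0.0]
contact_force: [-0.6, -0.3, 0.8]
finger_gap: 0.0855
grasp_force: 0.0
0.062 0.0623 ([288, 166, 60, 57, 3297], [317.0, 194.0], (558, -297), (56, 55), 80.3)
0.032 0.0324 ([290, 135, 60, 31, 1524], [318.0, 150.0], (597, -306), (60, 30), 79.3)
0.032 0.0324 ([284, 186, 56, 55, 921], [310.0, 228.0], (531, -287), (60, 56), 74.2)
clock 14.38 pos [ 0.5579 -0.2951  0.2588] yaw -9.66 tilt [ 0.0002 -0.    ] | rz 0.04 tx 0.0003 ty 0.0009 tz 0.1518
```

```bash
python3 -m pendant '[0,0,0,0.0002,0.0019,0.04,1,0,0,0,0,0,0.04,1,0,0,0,0,0,0.04,1,0,0,0,0,0,0.0208,1,0,0,0,0,0,0.01,1,0,0,0,0,0,0,1,0,0,0,0,0,0,1,0,0,0,0,0,0,-1,0,0,0,0,0,0,-1,0,0,0,0,0,0,-1,0,0,0,0,0,0,-1,0,0,0,0,0,0,-1,0,0,0,0,0,0,-1,0,0,0,0,0,0,-1]' 45
python3 -c "
from h import *
plan(.402,.300,.28,64.8)"
```

```text
clock: 15.55
tool_pos: [0.5584, -0.2982, 0.1096]
tcp_rot: [3.129, -0.266, 0.004]
contact_force: [-0.9, 3.0, 9.2]
finger_gap: 0.0554
grasp_force: 47.3
clock 15.55 pos [ 0.5584 -0.2982  0.1096] yaw -9.72 tilt [ 0.0022 -0.0012] | rz -74.52 tx 0.4746 ty -0.3962 tz -0.1704
```

```bash
python3 -m pendant '[0,0,0,0,0,-0.01,-1,0,0,0,0,0,-0.03,-1,0,0,0,0,0,-0.04,-1,0,0,-6.77,0,0,-0.04,-1,0,0,-6.77,0,0,-0.04,-1,0,0,-6.77,0,0,-0.01,-1,0,0,-6.77,0,0,0,-1,0,0,-6.77,0,0,0,-1,0,0,-6.77,0,0,0,-1,0,0,-6.77,0,0,0,-1,0,0,-6.77,0,0,0,-1,0,0,-6.77,0,0,0,-1,0,0,-6.77,0,0,0,-1,0,0,-6.77,0,0,0,-1]'
python3 -m pendant '[0,0,0,0.0279,-0.0233,0,-1,0,0,0,0.0279,-0.0233,0,-1,0,0,0,0.0279,-0.0233,0,-1,0,0,0,0.0279,-0.0233,0,-1,0,0,0,0.0279,-0.0233,0,-1,0,0,0,0.0279,-0.0233,0,-1,0,0,0,0.0279,-0.0233,0,-1,0,0,0,0.0279,-0.0233,0,-1,0,0,0,0.0279,-0.0233,0,-1,0,0,0,0.0279,-0.0233,0,-1,0,0,0,0.0279,-0.0233,0,-1,0,0,0,0.0279,-0.0233,0,-1,0,0,0,0.0279,-0.0233,0,-1,0,0,0,0.0279,-0.0233,0,-1,0,0,0,0.0279,-0.0233,0,-1,0,0,0,0.0279,-0.0233,0,-1,0,0,0,0.0279,-0.0233,0,-1]'
python3 -m pendant '[0,0,0,0,0,0,-1,0,0,0,0,0,0,-1,0,0,0,0,0,0,-1,0,0,0,0,0,0,-1,0,0,0,0,0,0,-1]'
python3 - <<'E'
from h import *
plan(.402,.300,.28,64.8)
p,M=pose();c=cam('wrist');mat(c,.402,.300,.06,'pics/w6.png')
layers(c,p[0],p[1],[p[2]-.046],r=.05,tol=.004)
E
```

```text
clock: 16.72
tool_pos: [0.5577, -0.2979, 0.2788]
tcp_rot: [2.648, 1.689, 0.0]
contact_force: [0.2, -0.0, -2.7]
finger_gap: 0.0549
grasp_force: 49.2
clock: 18.13
tool_pos: [0.4009, 0.3016, 0.279]
tcp_rot: [2.653, 1.682, 0.002]
contact_force: [0.7, -0.2, -3.2]
finger_gap: 0.0552
grasp_force: 49.3
clock: 18.55
tool_pos: [0.4023, 0.2991, 0.2781]
tcp_rot: [2.654, 1.68, 0.001]
contact_force: [0.1, 0.2, -2.1]
finger_gap: 0.0552
grasp_force: 49.4
clock 18.55 pos [0.4023 0.2991 0.2781] yaw 64.66 tilt [0.0004 0.0002] | rz -0.14 tx 0.0007 ty -0.0007 tz -0.0019
mat [([281, 143, 66, 60, 3804], [314.0, 173.0], (403, 305), (73, 79), 65.3)]
0.23210575796441435 0.2308 ([238, 217, 158, 110, 13491], [317.0, 271.0], (403, 298), (55, 70), 64.6)
0.23210575796441435 0.2308 ([397, 257, 15, 10, 80], [404.0, 262.0], (441, 287), (4, 6), 9.4)
0.23210575796441435 0.2308 ([224, 258, 13, 9, 75], [230.0, 262.0], (370, 320), (6, 4), 27.1)
```

View pics/w6.png

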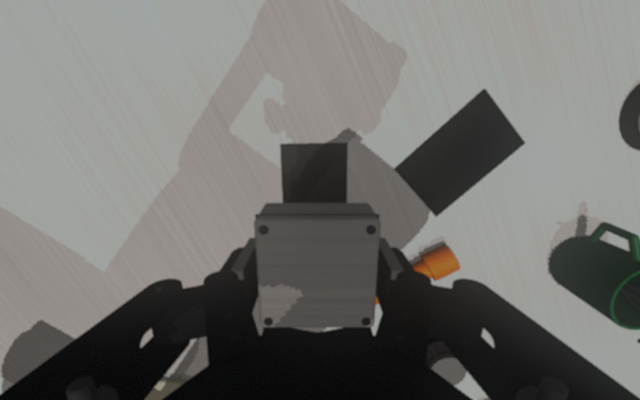

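The case is held square with its top at (317,271), and the square mat's visible part is at (314,173). The rest of the mat is hidden, which I corrected for using its known 80 mm side.

```bash
python3 -m pendant '[0,0,-0.4,0.0029,-0.0019,0.04,-1,0,0,0,0,0,0.04,-1,0,0,0,0,0,0.04,-1,0,0,0,0,0,0.04,-1,0,0,0,0,0,0.025,-1,0,0,0,0,0,0.008,-1,0,0,0,0,0,0.002,-1,0,0,0,0,0,0.0015,-1,0,0,0,0,0,0,-1,0,0,0,0,0,0.001,-1,0,0,0,0,0,0.0005,-1,0,0,0,0,0,0,-1,0,0,0,0,0,0,-1]'
python3 -c "
from h import *
plan(.4018,.3025,.0804,65)"
```

```text
clock: 19.68
tool_pos: [0.4019, 0.3037, 0.0806]
tcp_rot: [2.647, 1.691, 0.002]
contact_force: [-0.2, -0.7, 7.4]
finger_gap: 0.0552
grasp_force: 50.3
clock 19.68 pos [0.4019 0.3037 0.0806] yaw 65.15 tilt [0.0014 0.0008] | rz 0.15 tx -0.0011 ty 0.0004 tz 0.0002
```

```bash
python3 -m pendant '[0,0,0,0,0,0,0.35,0,0,0,0,0,0,0.5,0,0,0,0,0,0,1,0,0,0,0,0,0,1,0,0,0,0,0,0,1,0,0,0,0,0,0,1,0,0,0,0,0,0,1,0,0,0,0,0,-0.02,1,0,0,0,0,0,-0.04,1,0,0,0,0,0,-0.04,1,0,0,0,0,0,-0.04,1,0,0,0,0,0,-0.04,1,0,0,0,0,0,-0.02,1,0,0,0,0,0,0,1,0,0,0,0,0,0,1,0,0,0,0,0,0,1,0,0,0,0,0,0,1]'
python3 - <<'E'
from h import *
plan(.556,-.295,.28,-15.5)
c=cam('wrist')
layers(c,.402,.302,[.033],r=.06,tol=.005)
P=cloud(c);m=(np.hypot(P[...,0]-.402,P[...,1]-.302)<.062)&((c['color'].max(2)<75)&(P[...,2]>-.01)&(P[...,2]<.015)|(P[...,2]>.027)&(P[...,2]<.04))
print('mat+case',blobs(c,m,.003))
cv2.imwrite('pics/w7.png',c['color'])
E
```

```text
clock: 21.1
tool_pos: [0.4012, 0.3033, 0.2784]
tcp_rot: [-2.647, -1.691, 0.003]
contact_force: [0.5, 1.0, -0.0]
finger_gap: 0.0855
grasp_force: 0.0
clock 21.1 pos [0.4012 0.3033 0.2784] yaw 65.14 tilt [-0.0019 -0.0009] | rz 80.64 tx 0.3091 ty 0.5351 tz -0.0016
0.033 0.0334 ([292, 160, 51, 49, 2423], [317.0, 184.0], (401, 301), (55, 56), 65.1)
mat+case [([284, 144, 67, 68, 4140], [317.0, 178.0], (401, 303), (83, 81), 65.3)]
```

View pics/w7.png

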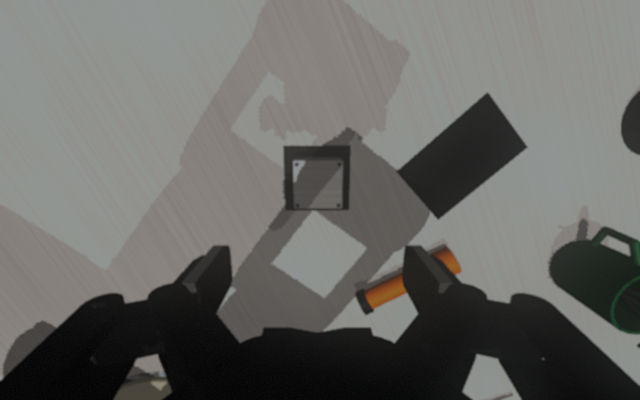

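The case is upright, centred on the square mat at (317,184), and lined up at 65°. The bystanders are untouched. On to the drill box.

```bash
python3 -m pendant '[0,0,6.72,0,0,0,1,0,0,6.72,0,0,0,1,0,0,6.72,0,0,0,1,0,0,6.72,0,0,0,1,0,0,6.72,0,0,0,1,0,0,6.72,0,0,0,1,0,0,6.72,0,0,0,1,0,0,6.72,0,0,0,1,0,0,6.72,0,0,0,1,0,0,6.72,0,0,0,1,0,0,6.72,0,0,0,1,0,0,6.72,0,0,0,1]'
python3 -m pendant '[0,0,0,0.0182,0.0315,0,1,0,0,0,0.0182,0.0315,0,1,0,0,0,0.0182,0.0315,0,1,0,0,0,0.0182,0.0315,0,1,0,0,0,0.0182,0.0315,0,1,0,0,0,0.0182,0.0315,0,1,0,0,0,0.0182,0.0315,0,1,0,0,0,0.0182,0.0315,0,1,0,0,0,0.0182,0.0315,0,1,0,0,0,0.0182,0.0315,0,1,0,0,0,0.0182,0.0315,0,1,0,0,0,0.0182,0.0315,0,1,0,0,0,0.0182,0.0315,0,1,0,0,0,0.0182,0.0315,0,1,0,0,0,0.0182,0.0315,0,1,0,0,0,0.0182,0.0315,0,1,0,0,0,0.0182,0.0315,0,1]'
python3 -m pendant '[0,0,0,0,0,0,1,0,0,0,0,0,0,1,0,0,0,0,0,0,1,0,0,0,0,0,0,1,0,0,0,0,0,0,1]'
python3 - <<'E'
from h import *
plan(.5565,-.2945,.08,-15.5)
c=cam('wrist');layers(c,.557,-.295,[.032],r=.14,tol=.006)
c=cam('top');layers(c,.553,-.29,[.032],r=.09)
E
```

```text
clock: 22.15
tool_pos: [0.4013, 0.3033, 0.2788]
tcp_rot: [3.111, -0.432, -0.002]
contact_force: [0.2, -0.1, -0.3]
finger_gap: 0.0857
grasp_force: 0.0
clock: 23.57
tool_pos: [0.5565, -0.2971, 0.2785]
tcp_rot: [-3.112, 0.424, 0.002]
contact_force: [0.9, 0.6, 0.2]
finger_gap: 0.0852
grasp_force: 0.0
clock: 23.98
tool_pos: [0.5566, -0.2942, 0.2798]
tcp_rot: [-3.113, 0.422, -0.0]
contact_force: [0.4, 0.3, 0.1]
finger_gap: 0.0852
grasp_force: 0.0
clock 23.98 pos [ 0.5566 -0.2942  0.2798] yaw -15.43 tilt [0.0001 0.0002] | rz 0.07 tx 0.0 ty 0.0003 tz 0.1998
0.032 0.0315 ([243, 51, 63, 55, 1944], [274.0, 76.0], (678, -284), (38, 55), 13.4)
0.032 0.0315 ([289, 135, 55, 96, 5026], [316.0, 181.0], (557, -294), (60, 110), 74.2)
0.032 0.0315 ([390, 140, 51, 68, 2078], [419.0, 173.0], (536, -414), (56, 56), 24.5)
0.032 none
```

```bash
python3 -m pendant '[0,0,0.35,0.0003,-0.0003,0.04,1,0,0,0,0,0,0.04,1,0,0,0,0,0,0.04,1,0,0,0,0,0,0.04,1,0,0,0,0,0,0.025,1,0,0,0,0,0,0.013,1,0,0,0,0,0,0,1,0,0,0,0,0,0,1,0,0,0,0,0,0,-1,0,0,0,0,0,0,-1,0,0,0,0,0,0,-1,0,0,0,0,0,0,-1,0,0,0,0,0,0,-1,0,0,0,0,0,0,-1,0,0,0,0,0,0,-1]' 70
python3 -c "
from h import *
plan(.570,.250,.28,18.4)"
```

```text
clock: 25.33
tool_pos: [0.5577, -0.2954, 0.0842]
tcp_rot: [3.11, -0.433, 0.005]
contact_force: [-1.9, 1.9, 11.5]
finger_gap: 0.058
grasp_force: 75.6
clock 25.33 pos [ 0.5577 -0.2954  0.0842] yaw -15.84 tilt [ 0.0028 -0.0017] | rz -34.24 tx 0.1838 ty -0.5136 tz -0.1958
```

```bash
python3 -m pendant '[0,0,0,0,0,-0.005,-1,0,0,0,0,0,-0.02,-1,0,0,0,0,0,-0.04,-1,0,0,-6.84,0,0,-0.04,-1,0,0,-6.84,0,0,-0.04,-1,0,0,-6.84,0,0,-0.04,-1,0,0,-6.84,0,0,-0.013,-1,0,0,-6.84,0,0,0,-1,0,0,0,0,0,0,-1]'
python3 -m pendant '[0,0,0,0.01225,-0.03424,0,-1,0,0,0,0.01225,-0.03424,0,-1,0,0,0,0.01225,-0.03424,0,-1,0,0,0,0.01225,-0.03424,0,-1,0,0,0,0.01225,-0.03424,0,-1,0,0,0,0.01225,-0.03424,0,-1,0,0,0,0.01225,-0.03424,0,-1,0,0,0,0.01225,-0.03424,0,-1,0,0,0,0.01225,-0.03424,0,-1,0,0,0,0.01225,-0.03424,0,-1,0,0,0,0.01225,-0.03424,0,-1,0,0,0,0.01225,-0.03424,0,-1,0,0,0,0.01225,-0.03424,0,-1,0,0,0,0.01225,-0.03424,0,-1,0,0,0,0.01225,-0.03424,0,-1]'
python3 -m pendant '[0,0,0,0,0,0,-1,0,0,0,0,0,0,-1,0,0,0,0,0,0,-1,0,0,0,0,0,0,-1,0,0,0,0,0,0,-1]'
python3 - <<'E'
from h import *
plan(.570,.250,.28,18.4)
p,M=pose();c=cam('wrist');mat(c,.570,.250,.09,'pics/w8.png')
layers(c,p[0],p[1],[p[2]-.05],r=.08,tol=.006)
E
```

```text
clock: 26.08
tool_pos: [0.557, -0.2951, 0.2817]
tcp_rot: [3.098, 0.511, 0.003]
contact_force: [0.5, 0.0, -4.1]
finger_gap: 0.0584
grasp_force: 76.9
clock: 27.33
tool_pos: [0.5689, 0.2521, 0.2794]
tcp_rot: [3.102, 0.494, -0.001]
contact_force: [1.0, -1.0, -2.6]
finger_gap: 0.0583
grasp_force: 77.1
clock: 27.75
tool_pos: [0.5697, 0.2493, 0.2798]
tcp_rot: [3.102, 0.497, -0.0]
contact_force: [-0.7, -0.3, -3.1]
finger_gap: 0.0584
grasp_force: 77.3
clock 27.75 pos [0.5697 0.2493 0.2798] yaw 18.22 tilt [-0.0002 -0.0001] | rz -0.18 tx 0.0005 ty -0.0006 tz -0.0002
mat [([280, 122, 71, 30, 2000], [315.0, 137.0], (618, 266), (34, 83), 18.2)]
0.2297562842427734 0.2278 ([221, 157, 193, 179, 22727], [317.0, 241.0], (578, 251), (89, 89), 18.2)
```

View pics/w8.png

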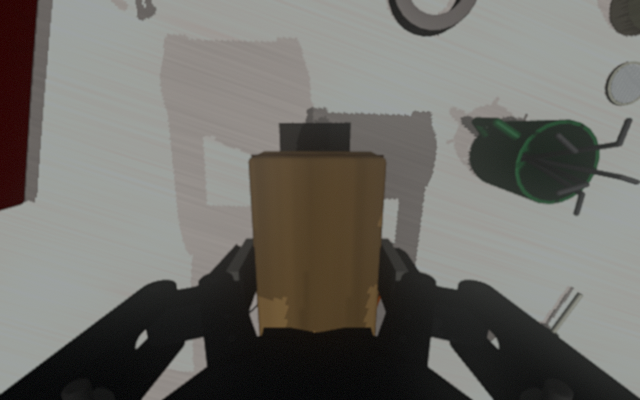

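The drill box is held level with its top at (317,241), and the far end of the oblong mat is visible at (315,137). I worked out the mat's centre from its far edge and known length. Lowering the box now.

```bash
python3 -m pendant '[0,0,0,0.0024,-0.0008,0.04,-1,0,0,0,0,0,0.04,-1,0,0,0,0,0,0.04,-1,0,0,0,0,0,0.04,-1,0,0,0,0,0,0.02,-1,0,0,0,0,0,0.008,-1,0,0,0,0,0,0.002,-1,0,0,0,0,0,0,-1,0,0,0,0,0,0.001,-1,0,0,0,0,0,0.001,-1,0,0,0,0,0,0.001,-1,0,0,0,0,0,0,-1,0,0,0,0,0,0,-1]'
python3 -c "
from h import *
plan(.572,.251,.0872,18.2)"
```

```text
clock: 28.88
tool_pos: [0.5717, 0.2519, 0.0872]
tcp_rot: [-3.101, -0.501, -0.001]
contact_force: [-0.7, -0.4, -0.2]
finger_gap: 0.0583
grasp_force: 77.8
clock 28.88 pos [0.5717 0.2519 0.0872] yaw 18.36 tilt [0.0006 0.0003] | rz 0.16 tx -0.0 ty 0.0009 tz 0.0
```

```bash
python3 -m pendant '[0,0,0,0,0,0.0006,-1,0,0,0,0,0,0,-1,0,0,0,0,0,0,0.42,0,0,0,0,0,0,0.55,0,0,0,0,0,0,1,0,0,0,0,0,0,1,0,0,0,0,0,0,1,0,0,0,0,0,0,1,0,0,0,0,0,0,1,0,0,0,0,0,-0.02,1,0,0,0,0,0,-0.04,1,0,0,0,0,0,-0.04,1,0,0,0,0,0,-0.04,1,0,0,0,0,0,-0.04,1,0,0,0,0,0,-0.02,1,0,0,0,0,0,0,1,0,0,0,0,0,0,1,0,0,0,0,0,0,1,0,0,0,0,0,0,1]'
python3 - <<'E'
from h import *
plan(.4,-.1,.35,18.2)
c=cam('wrist');layers(c,.571,.2505,[.035],r=.09,tol=.005)
P=cloud(c);m=(np.hypot(P[...,0]-.571,P[...,1]-.2505)<.1)&((c['color'].max(2)<75)&(P[...,2]>-.01)&(P[...,2]<.015)|(P[...,2]>.0275)&(P[...,2]<.042))
print('mat+box',blobs(c,m,.003));cv2.imwrite('pics/w9.png',c['color'])
E
```

```text
clock: 30.47
tool_pos: [0.5713, 0.2517, 0.2846]
tcp_rot: [3.101, 0.501, -0.004]
contact_force: [0.1, 0.1, -0.8]
finger_gap: 0.0854
grasp_force: 0.0
clock 30.47 pos [0.5713 0.2517 0.2846] yaw 18.35 tilt [-0.0022 -0.0006] | rz 0.15 tx -0.2726 ty 0.2806 tz -0.0654
0.035 0.0354 ([290, 136, 54, 94, 4917], [317.0, 182.0], (570, 250), (108, 60), 18.3)
mat+box [([282, 120, 70, 110, 6983], [316.0, 176.0], (572, 251), (137, 83), 18.2)]
```

View pics/w9.png

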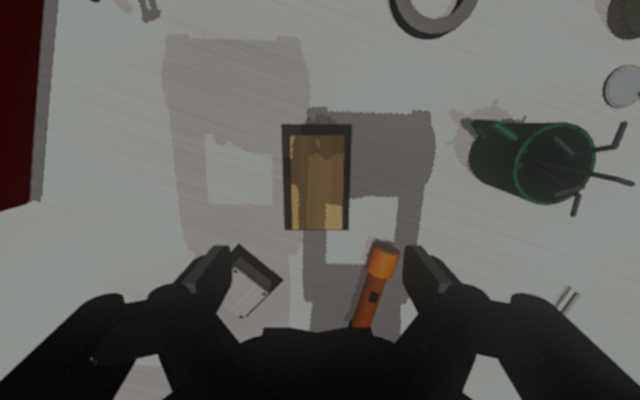

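The box is upright and centred on the oblong mat at (317,178), lined up at 18.3° against the mat's 18.2°. The torch and mug have not moved. I'm handing in.

```bash
python3 -c "
from workcell import bot
print(bot.close_job())"
```

```text
the job is handed in; nothing more can be done
None
```

The stack was taken apart from the top down: nut, tub, case and drill box each stand upright within about 2 mm of their mat's centre, with the case and box aligned to their mats; the mug and torch were not touched, and the job was handed in at about 30 s.

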